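Clamp a ring in the bench gauge and hold its record slide at the mark

TASK

Measure the brass ring on the bench gauge: gently slide the blue-tabbed jaw along until it presses the ring against the fixed anvil, and leave the jaw there. Then pull the black spring-return record handle out until its red pointer stands in the green mark, and finish while still holding it there with the gripper, because it springs back if let go. Leave everything else on the bench where it is.

Things in the scene. Friction and masses are not known exactly. Their poses are not given: they have to be found in the camera images.
- gauge: Fixed bench gauge, dark plate x -55..55, y -120..170, 12 mm thick. Origin at bench height, z up; numbers in all entries are mm in this frame unless said. Steel anvil: face at y = 140 looking to -y, 50 wide, top 36 above the bench. White housing y -110..-35, x -45..45, top 54. Aluminium scale rail x 58..86, y -240..-50, top 30. Jaw and record slide are on x = 0.
- jaw: Sliding jaw, moves only along gauge y, to +y to close; stays where left (4 N drag). Origin: below its contact face (which looks to +y), bench height; axes as gauge. Steel block 44 (x) x 24 (y) behind the face, top 38 above the bench; on it a blue tab to grip, 30 (x) x 12 (y), centred 12 behind the face, 38..73 above the bench. Face starts at gauge y 62..80; shut on the seated ring it is at 100.
- ring: Brass ring to measure, outer diameter 40, bore 24, height 18 mm, about 0.1 kg, loose, flat on the gauge plate between jaw and anvil, 1 to 8 mm short of the anvil. Origin: centre of its underside, 12 mm above the bench. Seated on the anvil its centre is at gauge y = 120.
- slide: Record slide: steel rod (diameter 10, 31 above the bench) from the housing's -y end with an upright black handle 30 (x) x 12 (y), 20..75 above the bench. Origin: under the handle's centre, bench height; axes as gauge. Moves only along gauge y: home at y = -155, pulls out to -y by up to 50 mm. A spring pulls it home: 3.6 N at home plus 1.2 N per 10 mm.
- pointer (a point): Tip of the red pointer, 3 mm wide, fixed to the record handle: always 66 mm to +x of the handle's centre and at the same gauge y, 36.5 mm above the bench, passing just over the scale rail.
- mark: Green mark fixed on the scale rail, 28 (x) x 10 (y) x 3 mm, 20 to 38 mm out (-y) from the pointer's home. Origin: centre of its underside, 30 above the bench; axes as gauge. The pointer is in the mark when its tip has the mark's gauge y within 5 mm (half the mark's width).
- spare_ring: Bystander: steel ring, 48 mm diameter, 14 mm high, lying on the bench on the far side of the gauge. Origin: centre of underside.
- model: Bystander: orange printed dental arch, about 55 x 65 x 26 mm, on the near side of the gauge. Origin: underside.
- jar: Bystander: amber jar, 48 mm diameter, 60 mm high, on the near side of the gauge. Origin: centre of underside.
- driver: Bystander: screwdriver 160 mm long, lying on the far side of the gauge. Origin: underside.
Not all that is in view belongs to the job. There is more than one size of the ring; the one meant has the size given above.

How it is judged:
By the outcome, as a careful person would: the job done as asked, in the order asked, and still so for the second after the job is handed in, while the arm keeps its last pose, push and grip.
It also fails if it takes over 42 s, if anything falls off the work surface, if the arm or the gripper's body presses on something with over 40 N, if the wrist force passes 120 N, or if a joint passes its speed limit or range.

ROBOT

A 6-joint arm with a two-finger parallel gripper is mounted at the origin on the work surface. World frame = base frame: x ahead of the robot, y to its left, z up, the work surface at z = 0. Lengths are in m, angles in degrees, forces in N, time in s.
With the tool pointing down it reaches from about 0.4 to 0.825 m from the base axis. Payload 7 kg.
Tool frame: the origin (TCP) lies midway between the tips of the shut fingers; the grasp point (between the pads) lies 19 mm behind it; z points along the fingers, y is the line along which they close (so a half turn about z gives the same grasp; the last joint's range is limited). The gripper opens to 88 mm and grips with 3 to 60 N. Pads are 19 mm wide; open, the fingers measure 130 mm over their backs; the gripper's body (78 mm by 193 mm) begins 47 mm behind the grasp point.
Start: joints at [-58.665, 20.546, 0.682, 0, -70.136, -16.507], TCP at [0.173, -0.653, 0.227] pointing down, gripper open.
Joint ranges: [-176.03, 176.03], [-82.01, 121.73], [-58.28, 71.71], [-173.87, 95.51], [-174.79, -0.11], [-173.66, 173.66]. Speed limits (degrees/s): [136.94, 136.94, 172.46, 180, 180, 180].

INTERFACE

Orientations are given as [roll, pitch, yaw] about the fixed x, y, z axes, in that order (R = Rz(yaw) Ry(pitch) Rx(roll)).
In Python, from plant import r gives the robot as it stands.
- The arm moves only by the tool carry_out, never from a script. Its argument "deltas" is a list of rows, each a list of 3 entries, a list of its own where there are three numbers: the opening, from 0 (shut) to 1 (fully open), then the shift along the tool's x, y, z in mm, then the turn, a rotation vector about the tool's x, y, z in rad. In form: [[gripper, [tx, ty, tz], [rx, ry, rz]], ...]. A call has 1 to 12 rows; each row is the pose to reach, as a shift and turn from the pose commanded when the call began, along the tool's axes at that moment; what a row does not reach only later rows make up. A row lasts 1/10 s, in which the tool goes at most 50 mm and 8.59 degrees, less where a joint would pass 70% of its speed; a pose out of reach is approached as far as the arm can. A call with a gripper value outside its range is refused whole. The fingers move at their own pace and stop on an object; "squeeze" is the grip in N (left out, the last holds). Time passes only in rows, so rows that repeat a pose let the fingers close. It gives the time, the measured TCP pose, the force, the opening and the grip force at its end, in the units of the state.
- r.get_state(): the state, without advancing time (a new reading comes with each control period).
- r.capture(name): name is "scene" or "top" or "wrist"; returns (picture, depth): 480x640x3 uint8, red, green, blue; 480x640 float32, m along the optical axis (not along the pixel's ray), 0 where there is no reading.
- r.get_calibration(name): a dict with "fov_y" (degrees; the focal length in pixels is half the picture's height over the tangent of half this angle, whatever the lens; pixels are square), "cx", "cy" (the principal point, pixels), "view" (4x4, takes a point from world to camera coordinates). Camera axes: x right, y down, z forward; pixel columns grow to the right and rows downward; lengths in m; the calibration is good to about 2 mm. A picture is of the moment at which its call begins: read the wrist's pose just before it. get_calibration takes no time and is no camera call; for the wrist camera it gives the pose at the moment of the call.
- r.close_job(): hands the job in; it is judged then, once.
The state is a dict: "time_s": time; "joints": joint angles; "qd": joint speeds; "joint_torque": joint torques, N m; "tcp_pos": TCP position; "eef_rot": TCP orientation; "contact_force": force on the tool from outside, world axes, zero at the start; "moment": the same for the moment, N m; "gripper_width": finger opening in m; "gripper_force": force on a finger pad.
Only numpy, scipy, OpenCV 4.12 (cv2) and the standard library are available. Lean on these libraries where they do the work, as an engineer would, in place of code of your own. Each camera call takes 0.05 s, during which the arm holds its last target. There are 200 camera calls.

## Working session

There is one attempt and no reset: what is moved stays moved. The work goes in short steps, Python scripts to look and compute and a tool call to move; the robot and the scene stay as the last step left them, time stands still between calls to the robot, and variables do not carry over. Pictures are saved under pics/ and viewed, at most 10 in all, crops included, and the job is handed in when it is done.

Besides the shell and the picture viewer there is one more tool, called as name(argument=value, ...), one argument or row to a line, values as JSON. carry_out: Moves the arm, as the interface text tells. Its arguments: {"type":"object","properties":{"deltas":{"type":"array"},"squeeze":{"type":"number"}},"required":["deltas"]}

```bash
mkdir -p pics
cat > h.py <<'E'
import numpy as np, cv2
from plant import r
def cap(n):
    c=r.get_calibration(n); p,d=r.capture(n); return p,d,c
def world(d,c):
    f=240/np.tan(np.radians(c['fov_y'])/2); v,u=np.mgrid[:480,:640]
    P=np.stack([(u-c['cx'])/f*d,(v-c['cy'])/f*d,d,np.ones_like(d)],-1)
    return (P@np.linalg.inv(np.array(c['view'])).T)[...,:3]
E
python3 - <<'E'
from h import *
for n in ('top','scene'):
    p,d,c=cap(n); np.savez(f'{n}.npz',p=p,d=d,W=world(d,c))
    cv2.imwrite(f'pics/{n}.png',p[...,::-1]); print(n,c)
print(r.get_state())
E
```

```text
top {'fov_y': 47.85867026557797, 'cx': 318.0685733833528, 'cy': 242.09344493574622, 'view': array([[ 0.00508352, -0.9999824 ,  0.00305879,  0.02446034],
       [-0.98127962, -0.0055773 , -0.19250765,  0.5850651 ],
       [ 0.19252132, -0.00202291, -0.98129071,  0.75730001],
       [ 0.        ,  0.        ,  0.        ,  1.        ]])}
scene {'fov_y': 53.66383143748317, 'cx': 320.0501783519102, 'cy': 238.348588389077, 'view': array([[-0.40474594,  0.91429149, -0.01586772,  0.18304085],
       [ 0.64131647,  0.27144809, -0.71765529, -0.3385395 ],
       [-0.65183887, -0.3006443 , -0.69621771,  1.16214952],
       [ 0.        ,  0.        ,  0.        ,  1.        ]])}
{'time_s': 0.1, 'joints': array([-5.86652177e+01,  2.05885913e+01,  6.41284050e-01, -1.78576388e-02,
       -7.01337062e+01, -1.65074458e+01]), 'qd': array([-0.09176744, -0.21375316,  0.12524825,  0.06770998, -0.06596432,
       -0.119039  ]), 'joint_torque': array([-8.65752536e-04, -5.84162199e+01,  2.93750238e+01,  7.01549068e+00,
        1.00948586e-02, -5.42761381e-05]), 'tcp_pos': array([ 0.17262415, -0.65213525,  0.22571893]), 'eef_rot': array([ 1.79917555e+02, -6.92499349e-03, -1.65178739e+02]), 'contact_force': array([-0.8615894 , -0.78657774,  0.12732534]), 'moment': array([-0.03063003, -0.03916123, -0.06232491]), 'gripper_force': 0.0, 'gripper_width': 0.08774971407141587}
```

View pics/top.png

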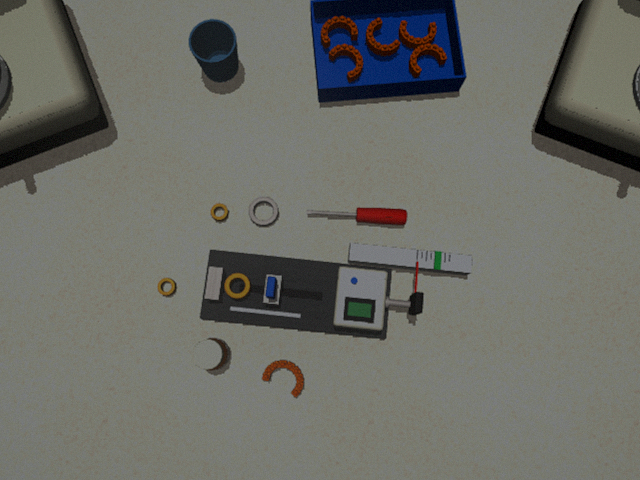

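View pics/scene.png

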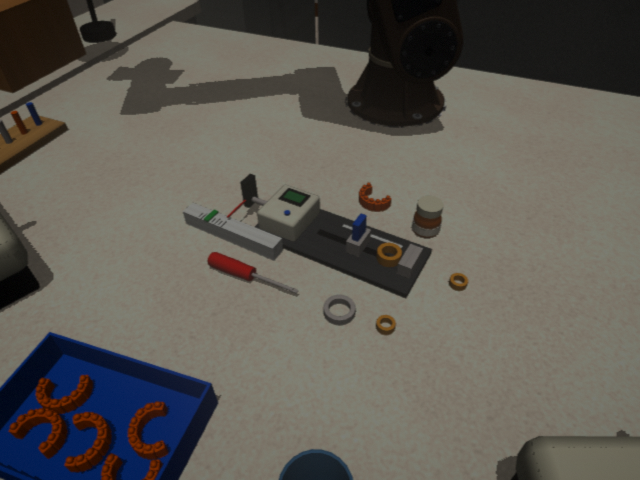

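The top view shows the gauge with its anvil at (214,284), the blue jaw tab at (271,288), the housing at (360,298), the handle at (417,303), the red pointer tip at about (417,265) and the green mark at (437,260). There are three brass rings: (237,286) on the plate, and small ones at (219,212) and (167,287). The plate one fits by size and position; I'll confirm it in a crop and by measuring.

```bash
cat > m.py <<'E'
from h import *
z=np.load('top.npz'); p,d,W=z['p'],z['d'],z['W']
hsv=cv2.cvtColor(p,cv2.COLOR_RGB2HSV); H,S,V=[hsv[...,i].astype(int) for i in range(3)]
v,u=np.mgrid[:480,:640]
box=lambda a,b,c,e:(u>=a)&(u<b)&(v>=c)&(v<e)&(d>0)
def rep(n,m,lo,hi):
    m=m&(W[...,2]>lo)&(W[...,2]<hi); q=W[m]
    if len(q)<4: print(n,len(q));return
    rr=cv2.minAreaRect((q[:,:2]*1000).astype(np.float32))
    print(n,len(q),'med',np.round(np.median(q,0)*1000,1),'rect',np.round(rr[0],1),np.round(rr[1],1),round(rr[2],1))
print('bench z',np.median(W[box(100,200,380,460)][:,2]))
rep('plate+',box(190,400,240,345)&(V<75)&(S<80),.006,.018)
rep('housing',box(325,395,260,335),.048,.060)
rep('rail',box(345,480,238,278),.024,.036)
rep('anvil',box(200,226,255,310),.030,.042)
rep('tab',box(255,290,265,310),.066,.080)
rep('jawtop',box(255,290,265,310),.033,.043)
rep('handle',box(400,435,280,325),.068,.082)
rep('green',box(425,450,245,275)&(H>45)&(H<85)&(S>100),.02,.045)
rep('red',box(405,428,255,300)&((H<8)|(H>172))&(S>120),.02,.06)
for n,b,hh in (('ring',(225,252,268,302),.03),('s1',(208,232,200,224),.0),('s2',(155,180,274,300),.0),('steel',(245,282,192,232),0)):
    rep(n,box(*b)&((S>110)&(H>10)&(H<30)|(n=='steel')), hh-.006 if hh else .006,hh+.008 if hh else .03)
a=cv2.resize(p[235:345,140:480],None,fx=2.3,fy=2.3,interpolation=cv2.INTER_CUBIC)
cv2.imwrite('pics/crop.png',np.clip(a[...,::-1]*1.7,0,255).astype(np.uint8))
E
python3 m.py
```

```text
bench z 0.0003887864150116105
plate+ 8037 med [511.2  75.2  12.2] rect [498.7  55.8] [305.  144.9] 86.1
housing 2932 med [501.3 -36.2  52.3] rect [501.8 -36.3] [74.7 89.6] 84.5
rail 2233 med [ 565.8 -115.    29.9] rect [ 560.9 -115.1] [190.1  39.2] 84.1
anvil 497 med [524.6 185.5  36.1] rect [524.3 183.1] [27.9 50. ] 84.4
tab 176 med [515.   95.9  72.7] rect [515.3  96.3] [12.2 29.3] 85.5
jawtop 259 med [510.   91.3  38.6] rect [515.4  96.2] [24. 44.] 84.3
handle 183 med [ 492.9 -117.7   74.6] rect [ 493.7 -118. ] [12. 30.] 83.7
green 116 med [ 561.  -156.1   32.8] rect [ 562.  -156.8] [ 9.5 28.5] 83.3
red 56 med [ 539.2 -122.1   37.4] rect [ 535.5 -122.2] [ 3.1 46.3] 82.9
ring 333 med [521.1 150.6  29.9] rect [521.9 150.8] [38.8 38.6] 0.8
s1 138 med [641.7 187.   12.6] rect [642.3 186.7] [25.4 26.1] 35.3
s2 155 med [521.3 264.4  12.9] rect [521.7 264.5] [25.9 26.8] 35.3
steel 418 med [643.4 115.5  13.7] rect [644.2 115.6] [47.  46.7] 32.1
```

View pics/crop.png

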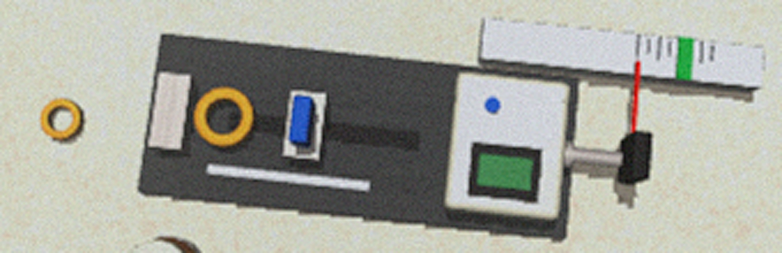

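The plate ring at (237,286) measures 39 mm across and lies between the jaw and the anvil, so it is the one meant. The other two are about 26 mm. From the same data the gauge yaw is −5.75°, the jaw has about 27.6 mm to travel, and the handle needs a pull of about 31.8 mm. Next I'll work out the moves in tool axes.

```bash
cat >> h.py <<'E'
from scipy.spatial.transform import Rotation as Ro
def todelta(p_mm,yaw,cur=None):
    s=r.get_state(); R=Ro.from_euler('xyz',s['eef_rot'],degrees=True)
    T=Ro.from_euler('xyz',[180,0,yaw],degrees=True)
    print('shift',np.round(R.inv().apply(np.array(p_mm)-s['tcp_pos']*1000),1),'turn',np.round((R.inv()*T).as_rotvec(),3))
E
python3 -c "
from h import *
todelta([450,-300,220],174.25); todelta([515.3,96.3,150],174.25)"
```

```text
shift [-358.2  269.5    6.1] turn [ 0.001 -0.     0.359]
shift [-522.7  635.8   76.6] turn [ 0.001 -0.     0.359]
```

carry_out(
  deltas=[
    [0.5,[-15,11,0],[0,0,0.02]],
    [0.5,[-45,34,1],[0,0,0.06]],
    [0.5,[-80,60,2],[0,0,0.1]],
    [0.5,[-117,88,3],[0,0,0.14]],
    [0.5,[-155,116,3],[0,0,0.18]],
    [0.5,[-193,145,4],[0,0,0.22]],
    [0.5,[-231,174,5],[0,0,0.26]],
    [0.5,[-269,202,6],[0,0,0.3]],
    [0.5,[-305,229,6],[0,0,0.33]],
    [0.5,[-335,252,6],[0,0,0.35]],
    [0.5,[-352,265,6],[0,0,0.359]],
    [0.5,[-358,270,6],[0,0,0.359]],
  ],
  squeeze=30,
)

```text
time_s: 1.3
tcp_pos: [0.4508, -0.2981, 0.2203]
eef_rot: [180.0, -0.0, 174.4]
contact_force: [-1.2, 0.4, -0.1]
gripper_width: 0.0437
gripper_force: 0.0
```

```bash
python3 -c "
from h import *
print(r.get_state()['tcp_pos'],r.get_state()['eef_rot']);todelta([515.3,96.3,140],174.25)"
```

```text
[ 0.45077675 -0.2980877   0.22029358] [ 1.79983098e+02 -1.81023267e-02  1.74382255e+02]
shift [-25.6 398.8  80.4] turn [ 0.    -0.     0.002]
```

carry_out(
  deltas=[
    [0.5,[-1,15,3],[0,0,0]],
    [0.5,[-3,50,10],[0,0,0]],
    [0.5,[-6,93,19],[0,0,0]],
    [0.5,[-9,138,28],[0,0,0]],
    [0.5,[-12,183,37],[0,0,0]],
    [0.5,[-15,228,46],[0,0,0]],
    [0.5,[-18,273,55],[0,0,0]],
    [0.5,[-21,316,64],[0,0,0]],
    [0.5,[-23,352,71],[0,0,0]],
    [0.5,[-25,380,77],[0,0,0]],
    [0.5,[-25.5,394,80],[0,0,0]],
    [0.5,[-25.5,399,80],[0,0,0]],
  ],
)

```text
time_s: 2.5
tcp_pos: [0.5145, 0.0951, 0.1399]
eef_rot: [-180.0, -0.1, 174.3]
contact_force: [0.4, -0.1, -0.4]
gripper_width: 0.0439
gripper_force: 0.0
```

```bash
python3 -c "
from h import *
p,d,c=cap('wrist'); cv2.imwrite('pics/w1.png',np.clip(p[...,::-1]*1.5,0,255).astype(np.uint8))
s=r.get_state();print(s['tcp_pos'],s['eef_rot']);todelta([515.3,96.3,43],174.25)
W=world(d,c);hsv=cv2.cvtColor(p,cv2.COLOR_RGB2HSV)
m=(hsv[...,0]>100)&(hsv[...,0]<130)&(hsv[...,1]>120)&(W[...,2]>.068)&(W[...,2]<.078)
q=W[m]*1000;print(len(q));print(cv2.minAreaRect(q[:,:2].astype(np.float32)) if len(q) else '')
"
```

```text
[0.51470297 0.09494187 0.14023781] [-1.79973428e+02 -3.99755836e-02  1.74282438e+02]
shift [-0.5  1.5 97.2] turn [-0.    -0.001  0.001]
1035
((517.0584716796875, 98.1776123046875), (11.410812377929688, 30.102176666259766), 84.08547973632812)
```

View pics/w1.png

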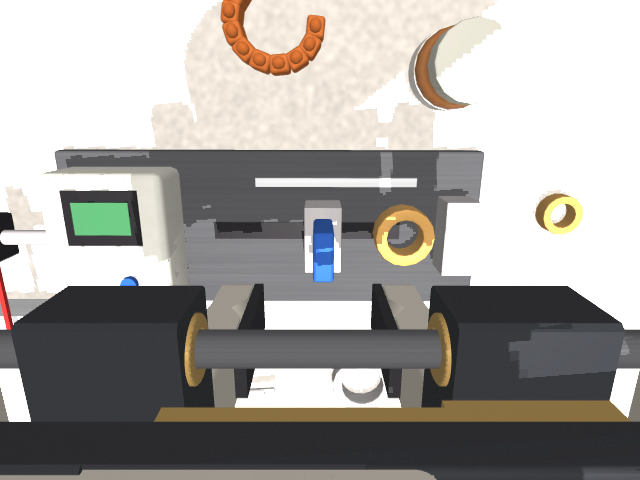

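The wrist view shows the blue tab at (323,250) midway between the open fingers, with the ring at (403,235) and clear. I'll descend and grip the tab.

carry_out(
  deltas=[
    [0.5,[-1,2,10],[0,0,0]],
    [0.5,[-1,2.5,30],[0,0,0]],
    [0.5,[-1,2.5,52],[0,0,0]],
    [0.5,[-1,2.5,72],[0,0,0]],
    [0.5,[-1,2.5,87],[0,0,0]],
    [0.5,[-1,2.5,95],[0,0,0]],
    [0.5,[-1,2.5,97],[0,0,0]],
    [0.3,[-1,2.5,97],[0,0,0]],
    [0.2,[-1,2.5,97],[0,0,0]],
    [0.1,[-1,2.5,97],[0,0,0]],
    [0.1,[-1,2.5,97],[0,0,0]],
    [0.1,[-1,2.5,97],[0,0,0]],
  ],
  squeeze=20,
)

```text
time_s: 3.75
tcp_pos: [0.5165, 0.0974, 0.044]
eef_rot: [180.0, 0.0, 174.3]
contact_force: [-1.0, 1.0, 2.5]
gripper_width: 0.0117
gripper_force: 20.0
```

carry_out(
  deltas=[
    [0.1,[0,1,0],[0,0,0]],
    [0.1,[0,3,0],[0,0,0]],
    [0.1,[0,5,0],[0,0,0]],
    [0.1,[0,7,0],[0,0,0]],
    [0.1,[0,9,0],[0,0,0]],
    [0.1,[0,11,0],[0,0,0]],
    [0.1,[0,13,0],[0,0,0]],
    [0.1,[0,15,0],[0,0,0]],
    [0.1,[0,17,0],[0,0,0]],
    [0.1,[0,19,0],[0,0,0]],
    [0.1,[0,20,0],[0,0,0]],
    [0.1,[0,20,0],[0,0,0]],
  ],
)

```text
time_s: 4.95
tcp_pos: [0.5185, 0.1168, 0.044]
eef_rot: [-180.0, 0.0, 174.3]
contact_force: [0.3, -3.1, 6.4]
gripper_width: 0.0118
gripper_force: 20.0
```

```bash
python3 -c "
from h import *
p,d,c=cap('wrist'); cv2.imwrite('pics/w2.png',np.clip(p[...,::-1]*1.2,0,255).astype(np.uint8))
s=r.get_state();print(s['tcp_pos'],s['contact_force'])"
```

```text
[0.51843294 0.11674536 0.04398568] [-0.81135091 -3.27851338  5.95513165]
```

View pics/w2.png

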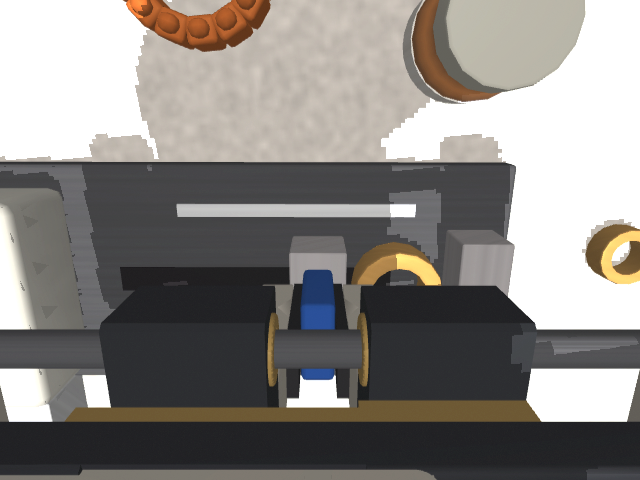

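The tab (318,325) is gripped and the jaw is moving. The ring (397,265) is ahead of it, with a small gap left to the anvil at (478,260). I'll go slower from here.

carry_out(
  deltas=[
    [0.1,[0,1,0],[0,0,0]],
    [0.1,[0,2,0],[0,0,0]],
    [0.1,[0,3,0],[0,0,0]],
    [0.1,[0,4,0],[0,0,0]],
    [0.1,[0,4.5,0],[0,0,0]],
    [0.1,[0,5,0],[0,0,0]],
    [0.1,[0,5,0],[0,0,0]],
  ],
)

```text
time_s: 5.7
tcp_pos: [0.5189, 0.1215, 0.044]
eef_rot: [-180.0, 0.0, 174.3]
contact_force: [0.1, -4.3, 7.2]
gripper_width: 0.0118
gripper_force: 20.0
```

carry_out(
  deltas=[
    [0.1,[0,0.5,0],[0,0,0]],
    [0.1,[0,1,0],[0,0,0]],
    [0.1,[0,1,0],[0,0,0]],
  ],
)

```text
time_s: 6.0
tcp_pos: [0.519, 0.1224, 0.044]
eef_rot: [-180.0, 0.0, 174.3]
contact_force: [0.7, -5.2, 6.0]
gripper_width: 0.0119
gripper_force: 20.0
```

carry_out(
  deltas=[
    [0.1,[0,0.5,0],[0,0,0]],
    [0.1,[0,1,0],[0,0,0]],
    [0.1,[0,1,0],[0,0,0]],
  ],
)

```text
time_s: 6.3
tcp_pos: [0.5191, 0.1234, 0.044]
eef_rot: [-180.0, 0.0, 174.3]
contact_force: [-0.1, -4.8, 5.7]
gripper_width: 0.0113
gripper_force: 20.0
```

carry_out(
  deltas=[
    [0.1,[0,0.5,0],[0,0,0]],
    [0.1,[0,1,0],[0,0,0]],
    [0.1,[0,1,0],[0,0,0]],
  ],
)

```text
time_s: 6.6
tcp_pos: [0.5192, 0.1245, 0.044]
eef_rot: [-180.0, 0.0, 174.3]
contact_force: [0.5, -4.3, 6.1]
gripper_width: 0.0121
gripper_force: 20.0
```

carry_out(
  deltas=[
    [0.1,[0,0.5,0],[0,0,0]],
    [0.1,[0,1,0],[0,0,0]],
    [0.1,[0,1,0],[0,0,0]],
  ],
)

```text
time_s: 6.9
tcp_pos: [0.5193, 0.1254, 0.044]
eef_rot: [-180.0, 0.0, 174.3]
contact_force: [-1.2, -4.2, 5.6]
gripper_width: 0.0117
gripper_force: 20.0
```

carry_out(
  deltas=[
    [0.1,[0,0.5,0],[0,0,0]],
    [0.1,[0,1,0],[0,0,0]],
    [0.1,[0,1,0],[0,0,0]],
  ],
)

```text
time_s: 7.2
tcp_pos: [0.5193, 0.1257, 0.044]
eef_rot: [-179.9, -0.0, 174.3]
contact_force: [2.0, -8.3, 6.7]
gripper_width: 0.0117
gripper_force: 20.0
```

carry_out(
  deltas=[
    [0.1,[0,0.5,0],[0,0,0]],
    [0.1,[0,0.5,0],[0,0,0]],
  ],
)

```text
time_s: 7.4
tcp_pos: [0.5193, 0.1258, 0.044]
eef_rot: [-179.9, -0.0, 174.3]
contact_force: [2.6, -10.1, 6.9]
gripper_width: 0.0122
gripper_force: 20.0
```

The force has stepped from 4 N of drag to 10 N and the motion has stopped, so the jaw is shut on the ring. I'll release it and rise straight up.

carry_out(
  deltas=[
    [0.2,[0,-0.5,0],[0,0,0]],
    [0.35,[0,-0.5,0],[0,0,0]],
    [0.4,[0,-0.5,0],[0,0,0]],
    [0.4,[0,-0.5,0],[0,0,0]],
    [0.4,[0,-0.5,-10],[0,0,0]],
    [0.4,[0,-0.5,-35],[0,0,0]],
    [0.4,[0,-0.5,-65],[0,0,0]],
    [0.4,[0,-0.5,-85],[0,0,0]],
    [0.4,[0,-0.5,-96],[0,0,0]],
    [0.4,[0,-0.5,-97],[0,0,0]],
  ],
)

```text
time_s: 8.4
tcp_pos: [0.5199, 0.1273, 0.1423]
eef_rot: [179.9, 0.1, 174.3]
contact_force: [-0.2, 0.7, -0.2]
gripper_width: 0.035
gripper_force: 0.0
```

```bash
python3 -c "
from h import *
p,d,c=cap('wrist'); cv2.imwrite('pics/w3.png',np.clip(p[...,::-1]*1.2,0,255).astype(np.uint8))
W=world(d,c);hsv=cv2.cvtColor(p,cv2.COLOR_RGB2HSV);v,u=np.mgrid[:480,:640]
def rect(m,n):
    q=W[m&(v<300)]*1000; print(n,len(q),cv2.minAreaRect(q[:,:2].astype(np.float32)) if len(q)>3 else '')
z=W[...,2]
rect((hsv[...,0]>100)&(hsv[...,0]<130)&(hsv[...,1]>120)&(z>.068)&(z<.078),'tab')
rect((hsv[...,0]>10)&(hsv[...,0]<30)&(hsv[...,1]>110)&(z>.026)&(z<.034)&(W[...,0]<.56),'ring')
todelta([495,-116,140],174.25)"
```

```text
tab 1023 ((519.4816284179688, 125.73761749267578), (11.545150756835938, 29.264278411865234), 84.44903564453125)
ring 2566 ((437.4755554199219, 142.2900390625), (200.42176818847656, 101.26342010498047), 30.96405029296875)
shift [-1.000e-01 -2.442e+02  9.000e-01] turn [0.001 0.001 0.   ]
```

View pics/w3.png

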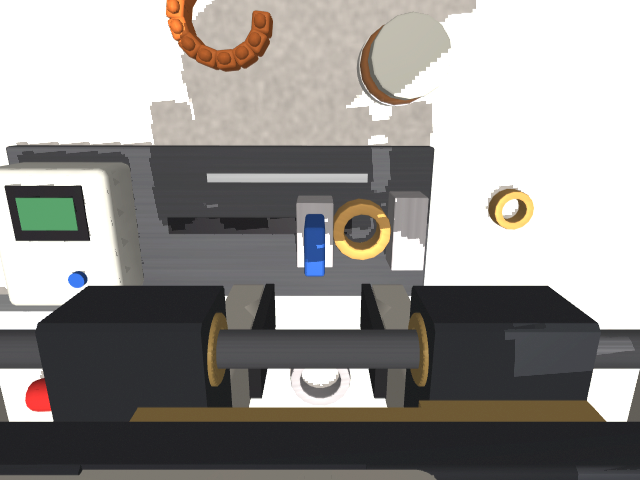

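The picture shows the ring (362,229) touching both the jaw block and the anvil (408,230). The tab is still where I left it, at y = 125.7 mm. Next is the handle, approached with the fingers part open to clear the housing.

carry_out(
  deltas=[
    [0.33,[0,-10,0],[0,0,0]],
    [0.33,[0,-35,0],[0,0,0]],
    [0.33,[0,-68,0],[0,0,0]],
    [0.33,[0,-103,0],[0,0,0]],
    [0.33,[0,-140,0],[0,0,0]],
    [0.33,[0,-175,0],[0,0,0]],
    [0.33,[0,-205,0],[0,0,0]],
    [0.33,[0,-228,0],[0,0,0]],
    [0.33,[0,-240,0],[0,0,0]],
    [0.33,[0,-244,0],[0,0,0]],
    [0.33,[0,-244,0],[0,0,0]],
  ],
)

```text
time_s: 9.55
tcp_pos: [0.4944, -0.1162, 0.14]
eef_rot: [-180.0, -0.1, 174.2]
contact_force: [-0.2, 0.1, 0.1]
gripper_width: 0.029
gripper_force: 0.0
```

```bash
cat > w.py <<'E'
from h import *
import sys
p,d,c=cap('wrist'); cv2.imwrite(f'pics/{sys.argv[1]}.png',np.clip(p[...,::-1]*1.3,0,255).astype(np.uint8))
W=world(d,c);hsv=cv2.cvtColor(p,cv2.COLOR_RGB2HSV);v,u=np.mgrid[:480,:640]
H,S,V=[hsv[...,i].astype(int) for i in range(3)]; z=W[...,2]
def rect(m,n):
    q=W[m&(d>0)]*1000; print(n,len(q),cv2.minAreaRect(q[:,:2].astype(np.float32)) if len(q)>3 else '')
rect((v<300)&(V<90)&(z>.071)&(z<.080)&(W[...,1]<-.08),'handle')
rect((H>45)&(H<85)&(S>100)&(z>.025)&(z<.04),'mark')
rect(((H<8)|(H>172))&(S>120)&(z>.03)&(z<.045)&(W[...,0]<.58),'pointer')
s=r.get_state();print(s['tcp_pos'],s['contact_force']);todelta([495,-116,44],174.25)
E
python3 w.py w4
```

```text
handle 1061 ((495.0696716308594, -116.85518646240234), (11.446706771850586, 29.66251564025879), 83.77297973632812)
mark 0 
pointer 192 ((542.020751953125, -121.52818298339844), (2.063283681869507, 35.341644287109375), 84.13937377929688)
[ 0.4946474  -0.11575838  0.14015324] [0.90846105 0.0733896  0.55339308]
shift [-0.4 -0.2 96.2] turn [-0.    -0.001 -0.   ]
```

View pics/w4.png

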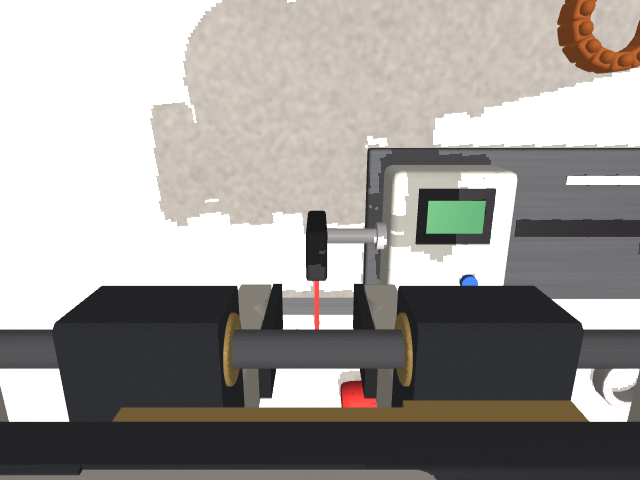

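The handle (316,245) is centred between the fingers, and the right finger clears the housing edge (385). I'll descend and grip.

carry_out(
  deltas=[
    [0.33,[0,-0.5,10],[0,0,0]],
    [0.33,[0,-0.5,30],[0,0,0]],
    [0.33,[0,-0.5,52],[0,0,0]],
    [0.33,[0,-0.5,72],[0,0,0]],
    [0.33,[0,-0.5,87],[0,0,0]],
    [0.33,[0,-0.5,94],[0,0,0]],
    [0.33,[0,-0.5,95],[0,0,0]],
    [0.2,[0,-0.5,95],[0,0,0]],
    [0.1,[0,-0.5,95],[0,0,0]],
    [0.08,[0,-0.5,95],[0,0,0]],
    [0.08,[0,-0.5,95],[0,0,0]],
    [0.08,[0,-0.5,95],[0,0,0]],
  ],
  squeeze=40,
)

```text
time_s: 10.8
tcp_pos: [0.4953, -0.117, 0.0463]
eef_rot: [-180.0, 0.1, 174.3]
contact_force: [0.6, -4.9, 1.1]
gripper_width: 0.0118
gripper_force: 40.0
```

carry_out(
  deltas=[
    [0.08,[0,-1,0],[0,0,0]],
    [0.08,[0,-4,0],[0,0,0]],
    [0.08,[0,-8,0],[0,0,0]],
    [0.08,[0,-12,0],[0,0,0]],
    [0.08,[0,-16,0],[0,0,0]],
    [0.08,[0,-20,0],[0,0,0]],
    [0.08,[0,-24,0],[0,0,0]],
    [0.08,[0,-27,0],[0,0,0]],
    [0.08,[0,-30,0],[0,0,0]],
    [0.08,[0,-32,0],[0,0,0]],
    [0.08,[0,-32,0],[0,0,0]],
    [0.08,[0,-32,0],[0,0,0]],
  ],
)

```text
time_s: 12.0
tcp_pos: [0.4922, -0.1474, 0.0463]
eef_rot: [179.9, 0.1, 174.3]
contact_force: [-1.6, 7.5, 6.8]
gripper_width: 0.0118
gripper_force: 40.0
```

Run:
```python
from h import *
s=r.get_state();print(s['tcp_pos'],s['contact_force'],s['gripper_width'])
ims=[]
for n,w in (('scene',(170,290,165,265)),('top',(380,500,220,320))):
    p,d,c=cap(n);W=world(d,c);hsv=cv2.cvtColor(p,cv2.COLOR_RGB2HSV)
    H,S=[hsv[...,i].astype(int) for i in (0,1)];v,u=np.mgrid[:480,:640]
    b=(u>=w[0])&(u<w[1])&(v>=w[2])&(v<w[3])&(d>0)
    R=np.array([[.99497,-.1002],[.1002,.99497]])
    for k,m in (('green',(H>45)&(H<85)&(S>100)),('red',((H<8)|(H>172))&(S>120))):
        q=W[b&m&(W[...,2]>.02)&(W[...,2]<.05)&(W[...,0]<.6)]*1000
        if len(q): g=(q[:,:2]-[495,-116.9])@R.T; print(n,k,len(q),'gx',g[:,0].min().round(1),g[:,0].max().round(1),'gy',np.percentile(g[:,1],[2,50,98]).round(1))
    ims.append(cv2.resize(p[w[2]:w[3],w[0]:w[1]],(400,int(400*(w[3]-w[2])/(w[1]-w[0]))),interpolation=cv2.INTER_CUBIC)[:333])
a=np.hstack([i[:330] for i in ims]);cv2.imwrite('pics/f.png',np.clip(a[...,::-1]*1.5,0,255).astype(np.uint8))
```

```text
[ 0.49223397 -0.14744012  0.04629407] [-1.64543429  7.49856441  6.80618769] 0.01179442062809072
scene green 52 gx 62.3 88.2 gy [-38.  -30.6 -25.5]
scene red 45 gx 16.1 68.3 gy [-33.8 -28.2 -26.3]
```

View pics/f.png

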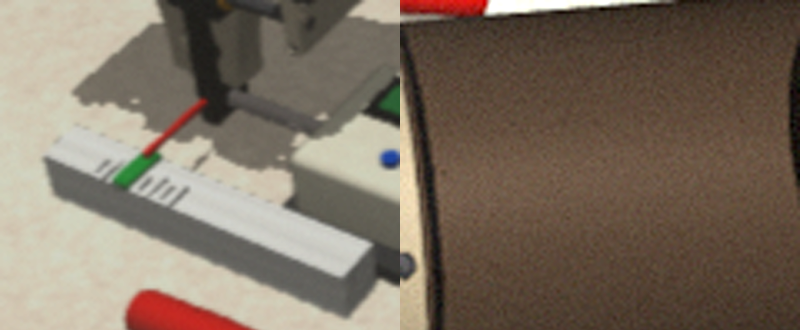

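In the scene view the pointer tip (148,155 in the crop) stands in the green mark, about 1 mm short of its centre by the earlier measurement. I'll centre it and hold.

carry_out(
  deltas=[
    [0.08,[0,-0.7,0],[0,0,0]],
    [0.08,[0,-1.3,0],[0,0,0]],
    [0.08,[0,-1.3,0],[0,0,0]],
    [0.08,[0,-1.3,0],[0,0,0]],
    [0.08,[0,-1.3,0],[0,0,0]],
  ],
)

```text
time_s: 12.6
tcp_pos: [0.4921, -0.1486, 0.0463]
eef_rot: [179.9, 0.1, 174.3]
contact_force: [-1.0, 6.7, 7.5]
gripper_width: 0.012
gripper_force: 40.0
```

Run:
```python
from h import *
s=r.get_state();print(s['tcp_pos'],s['contact_force'],s['gripper_width'],s['gripper_force'])
p,d,c=cap('scene')
def up(a): return cv2.resize(a,(400,400),interpolation=cv2.INTER_CUBIC)
a=np.hstack([up(p[190:240,190:240]),up(p[200:300,340:440])])
cv2.imwrite('pics/g.png',np.clip(a[...,::-1]*1.5,0,255).astype(np.uint8))
```

```text
[ 0.49209232 -0.14862674  0.0462823 ] [-1.0493539   6.72098425  7.48058229] 0.01196597421321137 39.99778389930725
```

View pics/g.png

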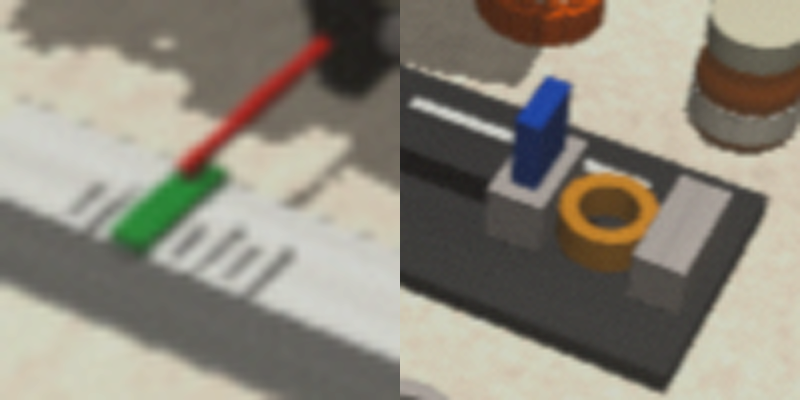

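The pointer tip (190,165), allowing for its height above the rail, falls about mid-width on the green mark. The ring is pinched between the jaw and the anvil in the right half of the picture. I'm handing in while still gripping.

```bash
python3 -c "
from plant import r
print(r.close_job())"
```

```text
the job is handed in; nothing more can be done
None
```

The jaw is shut on the brass ring against the anvil, and the record handle is still gripped with its pointer about mid-width in the green mark; handed in at about 12.7 s of the 42 s allowed.

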